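# Open the return filter of a hydraulic power unit

### The job

Unscrew the black cover of the return filter on the hydraulic unit, keep hold of it as the spring underneath pushes it off the last of its thread, and set it down gently, open rim down, in the drip tray. Feel your way: let the cover rise as it turns and do not lean on it, press it or pull it so that the plastic thread is strained, do not let it spring away or drop, and leave the pliers, screwdriver and drilled block where they lie.

Things in the scene. Friction and masses are not known exactly. Their poses are not given: they have to be found in the camera images.
- cover_center (a point): The filter cover, loose: a black ribbed round plastic cap 52 mm across, 44 mm high, about 0.11 kg, flat on top, its lower half a skirt threaded inside. The point lies on its axis half-way up, 22 mm above its open rim; z up the axis. Grip it across its sides at any angle. Its thread bears the spring's load and about 4 N more; leaning, pressing or pulling harder strains it.
- filter_neck (a point): Centre of the collar under the screwed-down cover, 181 mm above the bench; z up the vertical axis of neck and cover. Cover_center starts 22 mm above it. The threaded neck (40 mm across) rises 22.5 mm from the collar (47 mm across, 4 mm thick). Very coarse right-hand thread, pitch not known: anticlockwise from above unscrews and the cover climbs. Below: 15 mm of neck on a 96 mm wide flange.
- power_unit: Hydraulic unit, fixed: green tank, lid 240 (x) x 350 (y) mm, 136 mm above the bench; origin under its centre. Filter at x -45, y -85 mm here; motor along x at y +95 mm, top 280 mm high; gauge at x +75, y -15 mm, top 245 mm high. A spring in the filter pushes the cover up with 6 N, 5 N at the end. Free after about 1.6 turns; left unheld beyond 1.2 turns the cover tips off the thread.
- drip_tray: Shallow open steel tray, fixed, 200 (x) x 160 (y) mm outside, walls 3 mm thick and 28 mm high; the origin is the centre of its underside, on the bench; the inner floor lies 3 mm above it.
- pliers: Pliers with black grips, 155 mm long, 15 mm high, lying loose on the bench; to be left alone.
- screwdriver: Screwdriver with a grey grip, 200 mm long, lying loose on the bench; to be left alone.
- drill_block: Steel block 80 x 50 x 30 mm with three drilled holes, loose on the bench; to be left alone.

How it is judged:
On the way:
1. the cover is off its thread and held clear above the neck (z of cover_center in the frame of filter_neck above 0.048 m and contact force between the fingers and cover above 0.5 N), for 0.1 s.
At the end, for the whole second after the job is handed in: The cover stands on its open rim on the floor of the drip tray, upright within 0.15 rad, at rest and released; the pliers, screwdriver and drilled block lie within 20 mm of where they were (x of cover_center in the frame of drip_tray between -0.075 and 0.075 m and y of cover_center in the frame of drip_tray between -0.055 and 0.055 m and z of cover_center in the frame of drip_tray between 0.021 and 0.029 m and angle between cover_center's own z axis and vertical below 0.15 rad and linear speed of cover below 0.02 m/s); the robot touches nothing.
It fails at once if the thread is strained: the cover and the unit press on each other with over 16 N in all (spring load included, about 12 N at rest) (contact force between cover and power_unit above 16 N).
It fails at once if the cover springs away, drops or tips off the neck: with no finger on it, it moves faster than 0.35 m/s or leans over 0.25 rad (contact force between the fingers and cover below 0.3 N and (linear speed of cover above 0.35 m/s or angle between cover_center's own z axis and vertical above 0.25 rad)).
It fails at once if the cover is banged into the tray with over 60 N (contact force between cover and drip_tray above 60 N).
It fails at once if the pliers, the screwdriver or the drilled block is moved by more than 20 mm (distance of any of pliers, screwdriver, drill_block from where it was at the start of the episode above 0.02 m).
It also fails if it takes over 72 s, if anything falls off the work surface, if the arm or the gripper's body presses on something with over 40 N, if the wrist force passes 120 N, or if a joint passes its speed limit or range.

### The arm

A 7-joint arm with a two-finger parallel gripper is mounted at the origin on the work surface. World frame = base frame: x ahead of the robot, y to its left, z up, the work surface at z = 0. Lengths are in m, angles in rad, forces in N, time in s.
With the tool pointing down it reaches from about 0.35 to 0.9 m from the base axis. Payload 19.9 kg.
Tool frame: the origin (TCP) lies between the finger pads; the fingertips stand 19 mm ahead of it and the grasp point (between the pads) is the TCP; z points along the fingers, y is the direction in which the jaws open and shut (so a half turn about z gives the same grasp; the last joint's range is limited). The gripper opens to 94 mm and grips with 3 to 60 N. Pads are 16 mm wide; open, the fingers measure 119 mm over their backs; the gripper's body (75 mm by 177 mm) begins 78 mm behind the grasp point.
Start: joints at [-1.242, 0.417, -0.01, 1.614, 0.005, 1.111, -0.053], TCP at [0.226, 0.583, 0.224] pointing down, gripper open.
Joint ranges: [-2.81, 2.81], [-0.39, 2.02], [-1.27, 1.25], [0.06, 2.57], [-1.19, 4.33], [0.19, 2], [-2.82, 2.82]. Speed limits (rad/s): [1.89, 1.89, 2.39, 2.39, 3.01, 3.01, 3.01].

### API

Orientations are given as a 3x3 rotation matrix whose columns are the frame's x, y, z axes.
In Python, from rig import robot gives the robot as it stands. Calls block until the motion is done:
- robot.move_ptp(position, orientation): joint-space move of the TCP to a pose.
- robot.move_linear(position, velocity=0.15, frame=None, threshold=None): straight line of the TCP; frame=None keeps the orientation; velocity is the mean speed in m/s. With threshold (N) it stops when the force on the tool has changed by that much, and returns True; else False.
- robot.goto_joints(angles): joint-space move.
- robot.gripper_to(opening): finger opening in m; the grip force is fixed at half the most; returns when the fingers have stopped.
- robot.pause(seconds).
- robot.ik(position, orientation): joint angles nearest the present ones, or None.
- robot.get_state(): the state.
- robot.grab_frame(name): name is "side" or "top"; returns the picture (384x512x3 uint8, red, green, blue); there is no depth.
- robot.camera_info(name): a dict with "fx", "fy", "cx", "cy" (pixels), "rvec" (rotation vector, rad) and "tvec" (3), from world to camera coordinates, as OpenCV has them. Camera axes: x right, y down, z forward; pixel columns grow to the right and rows downward; lengths in m; the calibration is good to about 2 mm. A picture is of the moment at which its call begins. camera_info takes no time and is no camera call.
A pose or a line that the arm cannot do raises robot.PlanningError and nothing moves.
- robot.sign_off(): hands the job in, once; it reports no verdict.
The state is a dict: "time": time; "qpos": joint angles; "joint_vel": joint speeds; "effort": joint torques, N m; "ee_pos": TCP position; "tool_rot": TCP orientation; "force": force on the tool from outside, world axes, zero at the start; "moment": the same for the moment, N m; "opening": finger opening in m.
Only numpy, scipy, OpenCV 4.12 (cv2) and the standard library are available. Lean on these libraries where they do the work, as an engineer would, in place of code of your own. Each camera call takes 0.05 s, during which the arm holds its last target. There are 200 camera calls.

## Working session

There is one attempt and no reset: what is moved stays moved. The work goes in short steps, each a Python script; the robot and the scene stay as the last script left them, time stands still between calls to the robot, and variables do not carry over. Pictures are saved under pics/ and viewed, about 8 in all and at most 12, crops included, and the job is handed in when it is done.

```bash
mkdir -p pics; ls
python3 - <<'E'
from rig import robot
import cv2
for n in("top","side"):
    im=robot.grab_frame(n); cv2.imwrite(f"pics/{n}0.png",im[:,:,::-1]); print(n,robot.camera_info(n))
s=robot.get_state(); print(s)
E
```

```text
pics
top {'fx': 351.8062049893502, 'fy': 351.8062049893502, 'cx': 257.452773350015, 'cy': 186.4971990517695, 'rvec': array([ 2.15362884, -2.13067077,  0.17862769]), 'tvec': array([-0.10241042,  0.5325243 ,  0.7645537 ])}
side {'fx': 484.34169407259964, 'fy': 484.34169407259964, 'cx': 258.82333369831133, 'cy': 184.41676161932276, 'rvec': array([ 2.29523432, -0.9408578 ,  0.33222272]), 'tvec': array([-0.41793955,  0.31962323,  1.21895572])}
{'time': 0.1, 'qpos': array([-1.24247556,  0.41789636, -0.01031533,  1.61407657,  0.00469994,
        1.11065672, -0.05297995]), 'joint_vel': array([-0.00053648, -0.00258771, -0.00197606, -0.00113623, -0.00096317,
       -0.00237373, -0.00073804]), 'effort': array([-1.04819001e-04, -8.52577472e+01,  6.39271438e-01, -4.26694000e+01,
       -4.88231331e-02,  1.63572474e-02,  7.20102003e-05]), 'ee_pos': array([0.22580186, 0.58247675, 0.22391467]), 'tool_rot': array([[-9.32406300e-01,  3.61411683e-01, -2.93994376e-04],
       [ 3.61411795e-01,  9.32405799e-01, -9.69572229e-04],
       [-7.62926701e-05, -1.01028829e-03, -9.99999487e-01]]), 'force': array([-0.17762185,  0.7527526 , -0.35107083]), 'moment': array([ 0.00273653, -0.01251144, -0.01712077]), 'opening': 0.09423097011519549}
```

View pics/top0.png

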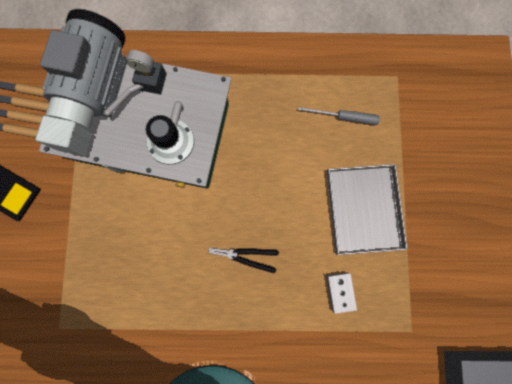

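View pics/side0.png

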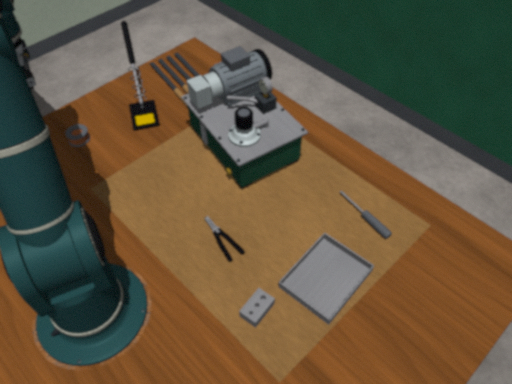

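```bash
cat > geo.py <<'E'
import numpy as np, cv2
from rig import robot
def cam(n):
    c=robot.camera_info(n); K=np.array([[c['fx'],0,c['cx']],[0,c['fy'],c['cy']],[0,0,1]])
    return K,cv2.Rodrigues(c['rvec'])[0],c['tvec']
def plane(n,uv,z):
    K,R,t=cam(n); uv=np.atleast_2d(uv).astype(float)
    d=(R.T@np.linalg.inv(K)@np.c_[uv,np.ones(len(uv))].T).T; o=-R.T@t
    return o+d*((z-o[2])/d[:,2])[:,None]
def proj(n,P):
    c=robot.camera_info(n); K,R,t=cam(n)
    return cv2.projectPoints(np.atleast_2d(P).astype(float),c['rvec'],t,K,None)[0][:,0]
E
python3 - <<'E'
import cv2,numpy as np
from geo import *
T=cv2.imread('pics/top0.png');S=cv2.imread('pics/side0.png')
print('campos',[-(cam(n)[1].T@cam(n)[2]) for n in('top','side')])
def black(im,box,th=60):
    x0,y0,x1,y1=box; m=np.zeros(im.shape[:2],np.uint8); m[y0:y1,x0:x1]=(im[y0:y1,x0:x1].max(2)<th)*255
    cs=cv2.findContours(m,cv2.RETR_EXTERNAL,cv2.CHAIN_APPROX_NONE)[0]; return max(cs,key=cv2.contourArea)
for n,im,b in(('top',T,(135,105,195,165)),('side',S,(225,98,262,140))):
    c=black(im,b); print(n,cv2.boundingRect(c),cv2.contourArea(c),cv2.minEnclosingCircle(c))
# tray outline
hsv=cv2.cvtColor(T,cv2.COLOR_BGR2HSV); m=(hsv[:,:,1]<40).astype(np.uint8)*255
q=np.zeros_like(m); q[155:262,318:412]=m[155:262,318:412]
c=max(cv2.findContours(q,cv2.RETR_EXTERNAL,cv2.CHAIN_APPROX_NONE)[0],key=cv2.contourArea)
r=cv2.minAreaRect(c); print('tray',r); bp=cv2.boxPoints(r); print(plane('top',bp,.028),plane('top',[r[0]],.028))
q[:]=0;q[50:195,40:240]=m[50:195,40:240]
a=cv2.resize(T[45:205,30:240],None,fx=3.5,fy=3.5,interpolation=cv2.INTER_CUBIC); cv2.imwrite('pics/tc.png',a)
b=cv2.resize(S[80:200,170:320],None,fx=4.5,fy=4.5,interpolation=cv2.INTER_CUBIC); cv2.imwrite('pics/sc.png',b)
E
```

```text
campos [array([ 0.40589746, -0.09125058,  0.8399601 ]), array([-0.06922248, -0.67460325,  1.1414045 ])]
top (146, 116, 32, 32) 723.5 ((162.0, 131.5), 16.800395965576172)
side (235, 106, 18, 25) 321.0 ((243.5, 117.95833587646484), 12.052145957946777)
tray ((366.5445861816406, 208.94554138183594), (86.96624755859375, 71.54317474365234), 84.2894058227539)
[[ 0.57906998 -0.25962006  0.028     ]
 [ 0.59831073 -0.42911245  0.028     ]
 [ 0.39624676 -0.43815671  0.028     ]
 [ 0.37871326 -0.27506867  0.028     ]] [[ 0.48610693 -0.35040345  0.028     ]]
```

View pics/tc.png

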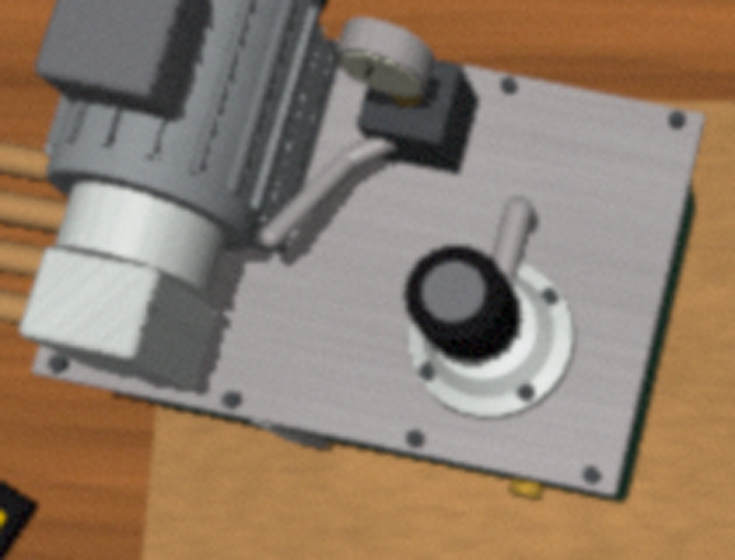

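View pics/sc.png

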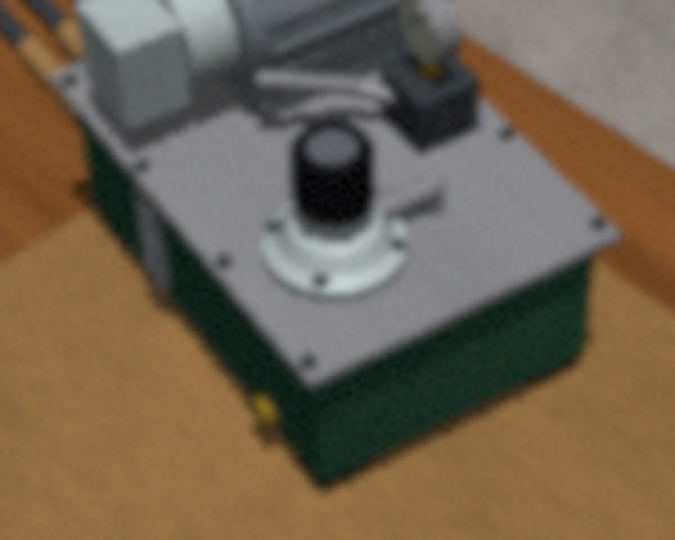

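Run:
```python
import cv2,numpy as np
from geo import *
T=cv2.imread('pics/top0.png');S=cv2.imread('pics/side0.png')
# grey disc on the cover top, inside the black silhouette
for n,im,(x0,y0,x1,y1) in(('top',T,(151,120,168,137)),('side',S,(237,107,251,118))):
    g=im[y0:y1,x0:x1].mean(2); m=(g>75).astype(np.uint8)
    k,l,st,ce=cv2.connectedComponentsWithStats(m); i=1+np.argmax(st[1:,4]); uv=ce[i]+[x0,y0]
    print(n,'disc',uv,st[i],plane(n,uv,.225))
# flange white ring, z .164/.166 ; minimum enclosing ellipse
for n,im,b in(('top',T,(140,105,205,170)),('side',S,(222,110,268,150))):
    x0,y0,x1,y1=b; m=np.zeros(im.shape[:2],np.uint8); m[y0:y1,x0:x1]=(im[y0:y1,x0:x1].min(2)>175)*255
    c=np.vstack([q for q in cv2.findContours(m,0,1)[0] if cv2.contourArea(q)>15]); e=cv2.fitEllipse(cv2.convexHull(c)); print(n,'flange',e,plane(n,[e[0]],.164))
# lid corners from the crop view
uv=np.array([(705,118),(620,497),(35,373)])/3.5+[30,45]-.4
P=plane('top',uv,.136); print(P, np.linalg.norm(P[0]-P[1]),np.linalg.norm(P[1]-P[2]))
ex=P[0]-P[1];ex/=np.linalg.norm(ex);ey=P[2]-P[1];ey/=np.linalg.norm(ey); print('yaw',np.arctan2(ex[1],ex[0]),np.arctan2(-ey[0],ey[1]))
c=P[1]+ex*.12+ey*.175; print('unit',c,'filter',c-ex*.045-ey*.085)
```

```text
top disc [159.04166667 127.8625    ] [  0   0  17  17 240] [[0.61010626 0.08418275 0.225     ]]
side disc [243.40677966 112.13559322] [ 2  2 10  7 59] [[0.61128608 0.08604585 0.225     ]]
top flange ((169.90550231933594, 140.92391967773438), (43.68641662597656, 46.28085708618164), 70.46753692626953) [[0.60370823 0.07863761 0.164     ]]
side flange ((248.65264892578125, 141.3157196044922), (4.044186115264893, 12.961106300354004), 73.63542175292969) [[0.58340373 0.03747746 0.164     ]]
[[ 0.75137669 -0.0374332   0.136     ]
 [ 0.51728056  0.00656893  0.136     ]
 [ 0.58686185  0.35096325  0.136     ]] 0.23819568737325286 0.3513530994540833
yaw -0.1857981569909996 -0.1993559434930354
unit [0.66987192 0.15593522 0.136     ] filter [0.60881317 0.0809316  0.136     ]
```

Run:
```python
from rig import robot
import numpy as np
F=np.array([.609,.083])
s=robot.get_state(); p=s['ee_pos']; R=s['tool_rot']
D=np.array([[1,0,0],[0,-1,0],[0,0,-1.]])
for a in np.arange(-3,3.1,1):
    Rz=np.array([[np.cos(a),-np.sin(a),0],[np.sin(a),np.cos(a),0],[0,0,1]])
    for z in (.33,.207):
        q=robot.ik([*F,z],Rz@D); print(round(a,1),z,None if q is None else np.round(q,3))
robot.move_linear([p[0],p[1],.38],velocity=.25)
q=None
for a in np.arange(-3,3.1,1):
    Rz=np.array([[np.cos(a),-np.sin(a),0],[np.sin(a),np.cos(a),0],[0,0,1]])
    q=robot.ik([*F,.33],Rz@D)
    if q is not None and abs(q[4])<.3: break
q=np.array(q); q[6]=2.7; t=robot.get_state()['time']
robot.goto_joints(q); s=robot.get_state(); print(t,s['time'],s['ee_pos'],s['tool_rot'],s['qpos'],s['force'])
```

```text
-3.0 0.33 [-0.438  0.334  0.333  1.515 -0.111  1.312  1.619]
-3.0 0.207 [-0.388  0.424  0.267  1.667 -0.124  1.068  1.629]
-2.0 0.33 [-0.33   0.326  0.19   1.511 -0.063  1.311  2.578]
-2.0 0.207 [-0.259  0.416  0.096  1.662 -0.044  1.066  2.563]
-1.0 0.33 [-0.926  0.507  1.084  1.53  -0.453  1.378 -2.378]
-1.0 0.207 [-0.92   0.652  1.083  1.684 -0.616  1.19  -2.252]
0.0 0.33 [-0.723  0.39   0.733  1.524 -0.265  1.329 -1.534]
0.0 0.207 [-0.694  0.494  0.695  1.677 -0.348  1.098 -1.469]
1.0 0.33 [-0.704  0.384  0.705  1.524 -0.253  1.327 -0.545]
1.0 0.207 [-0.692  0.493  0.691  1.677 -0.346  1.097 -0.47 ]
2.0 0.33 [-0.579  0.353  0.526  1.52  -0.18   1.317  0.394]
2.0 0.207 [-0.577  0.456  0.525  1.673 -0.253  1.08   0.453]
3.0 0.33 [-0.479  0.338  0.388  1.516 -0.13   1.313  1.352]
3.0 0.207 [-0.45   0.432  0.35   1.669 -0.164  1.07   1.379]
0.875 3.3083 [0.60891682 0.08366844 0.32987898] [[-3.65789452e-01 -9.30697613e-01 -1.72604628e-04]
 [-9.30697624e-01  3.65789423e-01  1.76836221e-04]
 [-1.01444102e-04  2.25327541e-04 -9.99999969e-01]] [-0.50644646  0.34157711  0.4239426   1.51723086 -0.14316397  1.31369306
  2.6993957 ] [-0.29842828  0.41149354  0.66718429]
```

Run:
```python
from rig import robot
import numpy as np
s=robot.get_state(); q=np.array(s['qpos']); q[6]=-2.75; robot.goto_joints(q); s=robot.get_state(); t=s['time']; print(t,s['ee_pos'])
p=s['ee_pos']
robot.move_linear([p[0],p[1],.207],velocity=.1); s=robot.get_state(); print(s['time'],s['ee_pos'],s['qpos'],s['force']); R=s['tool_rot']
f=[robot.get_state()['force']]
for _ in range(4): robot.pause(.05); f.append(robot.get_state()['force'])
print(np.round(f,2))
p=s['ee_pos'];Y=R[:,1]
print('Y',Y)
a=.2; Rz=np.array([[np.cos(a),-np.sin(a),0],[np.sin(a),np.cos(a),0],[0,0,1]])
t=robot.get_state()['time']
robot.move_linear(p+[0,0,.0004],velocity=.15,frame=Rz@R);s=robot.get_state();print('rot .2 rad dt',s['time']-t,s['qpos'][6],s['ee_pos']-p)
```

```text
7.9833 [0.60891597 0.08364748 0.32985884]
9.3583 [0.60921925 0.08369138 0.20758595] [-0.48729678  0.43685908  0.39952986  1.66937104 -0.18878857  1.0727556
 -2.7132509 ] [0.10447424 0.42287563 0.90134397]
[[ 0.1   0.42  0.9 ]
 [-0.06  0.35  0.36]
 [ 0.12  0.02  0.33]
 [ 0.    0.11  0.33]
 [-0.21  0.07  0.09]]
Y [-8.96343376e-01 -4.43359753e-01 -8.25500302e-04]
rot .2 rad dt 0.3500000000000014 -2.5337056457872937 [ 5.01124588e-05 -1.11890929e-04  5.31441672e-04]
```

Run:
```python
from rig import robot
import numpy as np
s=robot.get_state();R=s['tool_rot'];p=s['ee_pos'];a=-.2
Rz=np.array([[np.cos(a),-np.sin(a),0],[np.sin(a),np.cos(a),0],[0,0,1]])
robot.move_linear([.609,.0832,.207],frame=Rz@R); 
robot.gripper_to(.060); robot.pause(.1)
s=robot.get_state(); Y=s['tool_rot'][:,1]
def F(n=3):
    f=[]
    for _ in range(n): f.append(robot.get_state()['force']); robot.pause(.03)
    return np.mean(f,0)
f0=F(5); print(s['time'],s['opening'],f0,s['ee_pos'])
for o in np.arange(.0575,.0519,-.001):
    robot.gripper_to(o); f=F()-f0; s=robot.get_state()
    print(round(s['time'],2),round(o,4),round(s['opening'],4),'Fy',round(f@Y,2),np.round(f,2))
    if abs(f@Y)>.9: break
```

```text
11.0583 0.06021792971922061 [ 0.25044857 -0.04754371  0.04971964] [0.60899298 0.08317796 0.20699819]
11.6 0.0575 0.0575 Fy 0.66 [-0.61 -0.25 -0.27]
11.93 0.0565 0.0567 Fy 0.42 [-0.4  -0.16 -0.14]
12.25 0.0555 0.0555 Fy 0.12 [-0.33  0.4  -0.32]
12.57 0.0545 0.0541 Fy -0.3 [ 0.25  0.16 -0.03]
12.9 0.0535 0.0536 Fy -1.12 [ 0.93  0.66 -0.07]
```

```bash
cat >> geo.py <<'E'
def F(n=4):
    f=[]
    for _ in range(n): f.append(robot.get_state()['force']); robot.pause(.02)
    return np.mean(f,0)
def rz(a): return cv2.Rodrigues(np.array([0,0,float(a)]))[0]
E
python3 - <<'E'
from geo import *
f0=np.array([.25,-.05,.05])
s=robot.get_state(); Y=s['tool_rot'][:,1]; Y[2]=0; p=s['ee_pos']
print('again',(F(6)-f0)@Y)
tgt=np.array([.609,.0832,.207])-.0008*Y
robot.move_linear(tgt,velocity=.01); print('shift',(F(5)-f0)@Y)
for o in (.0530,.0525,.0520,.0515):
    robot.gripper_to(o); f=F(5)-f0; s=robot.get_state()
    print(round(s['time'],2),o,round(s['opening'],4),'Fy',round(f@Y,2),np.round(f,2))
    if abs(f@Y)>1.3: break
E
```

```text
again -0.9085283120317763
shift 0.5973264842667481
13.63 0.053 0.0535 Fy 0.14 [-0.18  0.06  0.14]
13.93 0.0525 0.0527 Fy 0.23 [-0.24 -0.03 -0.23]
14.23 0.052 0.0519 Fy -0.33 [ 0.32  0.09 -0.31]
14.53 0.0515 0.052 Fy -1.1 [ 0.91  0.65 -0.49]
```

Run:
```python
from geo import *
s=robot.get_state(); R=s['tool_rot']; Y=R[:,1].copy(); Y[2]=0; tgt=np.array([.609,.0832,.207])-.0009*Y
robot.gripper_to(.058)
robot.move_linear(tgt,frame=rz(np.pi/2)@R); robot.pause(.1)
X=robot.get_state()['tool_rot'][:,1].copy(); X[2]=0; f0=F(6); print(robot.get_state()['time'],f0,X)
for o in np.arange(.0570,.0510,-.0007):
    robot.gripper_to(o); f=F(3)-f0; s=robot.get_state()
    print(round(s['time'],2),round(o,4),round(s['opening'],4),'Fx',round(f@X,2),np.round(f,2))
    if abs(f@X)>1.1: break
d=np.sign(f@X)*max(0,(s['opening']-.052)/2)
tgt=tgt+d*X; print('shift',d,tgt)
robot.move_linear(tgt,velocity=.01); print('after',(F(5)-f0)@X, robot.get_state()['time'])
```

```text
16.8 [ 0.23047508  0.30551687 -0.10557618] [ 0.43944051 -0.89827079  0.        ]
17.07 0.057 0.0566 Fx 0.62 [ 0.03 -0.68 -0.72]
17.34 0.0563 0.0561 Fx 0.32 [-0.28 -0.49  0.55]
17.61 0.0556 0.0551 Fx 0.27 [-0.07 -0.33  0.05]
17.88 0.0549 0.055 Fx 0.28 [-0.07 -0.35 -0.45]
18.14 0.0542 0.0542 Fx 0.1 [-0.36 -0.29  0.3 ]
18.41 0.0535 0.0536 Fx 0.28 [ 0.05 -0.29  0.47]
18.68 0.0528 0.053 Fx -1.43 [-1.53  0.84  0.41]
shift -0.0005054706680712069 [0.60958611 0.08404998 0.207     ]
after 0.1144882672144081 19.0083
```

```bash
cat > turn.py <<'E'
from geo import *
import json
def turn(total,step,k,c=6e-5,fmax=3.0,init=None,qmax=2.72,stop=None,verbose=1):
    """Turn anticlockwise in steps, rising k m/rad, yielding to the felt force. State in st.json."""
    st=init or json.load(open('st.json')); tgt=np.array(st['tgt']); f0=np.array(st['f0']); R=np.array(st['R']); a=st['a']; done=0; i=0
    while done<total-1e-6:
        if robot.get_state()['qpos'][6]+step>qmax: print('j7 end'); break
        tgt[2]+=k*step; a+=step; done+=step
        robot.move_linear(tgt,velocity=.15,frame=rz(a)@R)
        f=F(3)-f0; s=robot.get_state(); i+=1
        corr=np.clip(f,-4,4)*c; corr[:2]*=.5; tgt=tgt+corr
        if verbose and i%verbose==0: print(round(s['time'],2),'a %.2f z %.2f err %s f %s q7 %.2f mz %.2f op %.4f'%(a,tgt[2]*1e3,np.round((s['ee_pos']-tgt)*1e3,2),np.round(f,2),s['qpos'][6],s['moment'][2],s['opening']))
        json.dump(dict(tgt=tgt.tolist(),f0=f0.tolist(),R=R.tolist(),a=a),open('st.json','w'))
        if np.linalg.norm(f)>fmax: print('FORCE STOP',f); break
        if stop and tgt[2]>stop: print('height'); break
    return a,tgt
E
python3 - <<'E'
from turn import *
tgt=np.array([.6096,.0840,.207]); robot.gripper_to(.057)
R=robot.get_state()['tool_rot']
robot.move_linear(tgt,frame=rz(-np.pi/2)@R); robot.pause(.15)
s=robot.get_state(); f0=F(8); R=s['tool_rot']; print(s['time'],f0,s['qpos'][6],s['ee_pos'])
R=np.c_[np.r_[R[:2,0],0],np.r_[R[:2,1],0],[0,0,-1]]; R/=np.linalg.norm(R,axis=0)
for o in (.0525,.0515,.050):
    robot.gripper_to(o); s=robot.get_state(); print(s['time'],s['opening'],F(4)-f0)
turn(.5,.1,.0010,init=dict(tgt=tgt.tolist(),f0=f0.tolist(),R=R.tolist(),a=0.))
E
```

```text
21.1833 [ 0.11275854  0.0278419  -0.18737128] -2.7168041155211555 [0.60960649 0.08394708 0.20703498]
21.6333 0.05215415897156875 [ 0.00079748 -0.16297422 -0.06714857]
21.9167 0.05186442526637002 [-0.01255109  0.23643351  0.13168534]
22.2 0.05132133002223149 [-0.08433434 -0.08476891 -0.02078734]
22.57 a 0.10 z 207.17 err [ 0.05 -0.03 -0.01] f [-0.57  0.32  1.14] q7 -2.63 mz 0.09 op 0.0517
22.87 a 0.20 z 207.29 err [ 0.03 -0.03 -0.03] f [0.11 0.66 0.4 ] q7 -2.54 mz 0.05 op 0.0515
23.17 a 0.30 z 207.43 err [-0.01 -0.02 -0.06] f [0.29 0.39 0.61] q7 -2.45 mz 0.08 op 0.0513
23.47 a 0.40 z 207.56 err [ 0.01 -0.02 -0.03] f [ 0.41 -0.24  0.58] q7 -2.36 mz -0.01 op 0.0514
23.77 a 0.50 z 207.71 err [-0.01  0.01 -0.07] f [-0.02  0.05  0.7 ] q7 -2.26 mz 0.04 op 0.0517
```

Run:
```python
from turn import *
turn(2.0,.25,.00145,verbose=1)
```

```text
24.22 a 0.75 z 208.07 err [-0.04  0.03 -0.07] f [0.13 0.44 0.03] q7 -2.03 mz 0.02 op 0.0518
24.67 a 1.00 z 208.39 err [-0.05 -0.04 -0.04] f [ 0.3   0.05 -0.66] q7 -1.80 mz 0.07 op 0.0518
25.12 a 1.25 z 208.67 err [-0.05 -0.07  0.01] f [ 0.62  0.65 -1.42] q7 -1.57 mz 0.06 op 0.0516
25.57 a 1.50 z 208.97 err [-0.02 -0.01  0.05] f [ 0.32  0.13 -1.01] q7 -1.34 mz 0.11 op 0.0519
26.02 a 1.75 z 209.22 err [-0.02  0.02  0.05] f [ 0.14  0.23 -1.84] q7 -1.11 mz 0.08 op 0.0514
26.47 a 2.00 z 209.53 err [0.   0.01 0.09] f [-0.08  0.87 -1.01] q7 -0.88 mz 0.03 op 0.0516
26.92 a 2.25 z 209.88 err [ 0.01 -0.01  0.04] f [-0.12  1.39 -0.2 ] q7 -0.65 mz 0.06 op 0.0517
27.37 a 2.50 z 210.22 err [-0.01 -0.01  0.02] f [ 0.31  1.56 -0.38] q7 -0.41 mz 0.07 op 0.0517
```

Run:
```python
from turn import *
turn(4.0,.35,.00128,qmax=2.75)
im=robot.grab_frame('side'); cv2.imwrite('pics/s1.png',cv2.resize(im[60:180,170:320,::-1],None,fx=4,fy=4,interpolation=cv2.INTER_CUBIC))
```

```text
27.92 a 2.85 z 210.63 err [-0.04 -0.02  0.01] f [ 0.59  0.95 -0.54] q7 -0.09 mz 0.05 op 0.0514
28.47 a 3.20 z 211.09 err [-0.02 -0.03  0.  ] f [-0.44  1.17  0.11] q7 0.24 mz -0.01 op 0.0516
29.02 a 3.55 z 211.58 err [-0.01 -0.04 -0.05] f [-0.53  1.22  0.83] q7 0.56 mz 0.02 op 0.0515
29.57 a 3.90 z 212.05 err [ 0.   -0.07 -0.04] f [-1.24  1.22  0.25] q7 0.89 mz 0.03 op 0.0515
30.12 a 4.25 z 212.42 err [-0.01 -0.09  0.02] f [-1.17  0.91 -1.28] q7 1.21 mz 0.09 op 0.0517
30.67 a 4.60 z 212.86 err [ 0.06 -0.08  0.02] f [-1.01  0.7  -0.12] q7 1.53 mz 0.03 op 0.0517
31.22 a 4.95 z 213.34 err [ 0.06 -0.02  0.01] f [-0.62  0.52  0.61] q7 1.85 mz 0.01 op 0.0514
31.77 a 5.30 z 213.83 err [ 0.04 -0.05 -0.05] f [-0.63  0.52  0.68] q7 2.17 mz 0.04 op 0.0516
32.32 a 5.65 z 214.28 err [ 0.06 -0.05  0.01] f [-0.35  0.16 -0.03] q7 2.49 mz 0.01 op 0.0511
j7 end
```

View pics/s1.png

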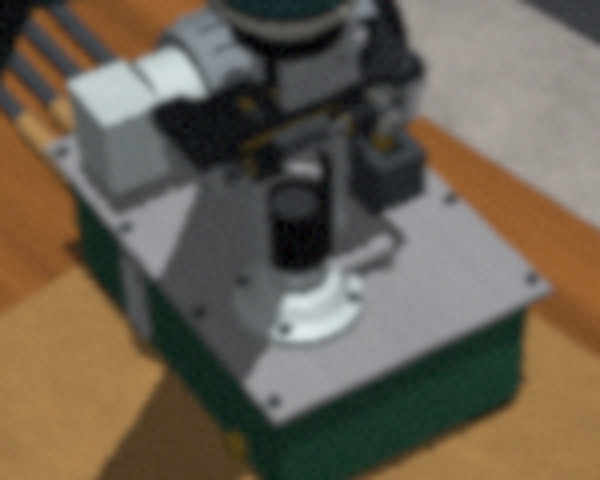

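Run:
```python
from turn import *
st=json.load(open('st.json')); tgt=np.array(st['tgt']); 
robot.gripper_to(.064); s=robot.get_state(); q=np.array(s['qpos']); print(s['time'])
q[6]=-2.74; robot.goto_joints(q)
s=robot.get_state(); R=s['tool_rot']; R=np.c_[np.r_[R[:2,0],0],np.r_[R[:2,1],0],[0,0,-1]]; R/=np.linalg.norm(R,axis=0)
robot.move_linear(tgt,velocity=.05,frame=R); robot.pause(.1); f0=F(6); s=robot.get_state()
print(s['time'],s['ee_pos'],tgt,f0)
for o in (.053,.0515,.049,.046):
    robot.gripper_to(o); s=robot.get_state(); f=F(3)-f0; print(round(s['time'],2),s['opening'],f)
    if np.linalg.norm(f)>2.5: break
json.dump(dict(tgt=tgt.tolist(),f0=f0.tolist(),R=R.tolist(),a=0.),open('st.json','w'))
if np.linalg.norm(f)<2.5: turn(.4,.2,.00128)
```

```text
32.8
37.7417 [0.60950839 0.08441125 0.2143076 ] [0.6094932  0.08441695 0.21427783] [-0.06855853 -0.49358516  0.16635714]
38.16 0.05276768819969284 [-0.07212473  0.06853022  0.12914223]
38.43 0.05158212667680577 [ 0.76268907  1.17031421 -0.47705304]
38.7 0.05148499522252444 [ 1.65251952  1.68405597 -0.2170981 ]
38.97 0.05141552798362508 [ 1.51615089  2.14264574 -0.25707484]
```

Run:
```python
from turn import *
st=json.load(open('st.json')); tgt=np.array(st['tgt']); f0=np.array(st['f0']); print('Y',np.array(st['R'])[:,1])
for i in range(4):
    f=F(4)-f0; print(np.round(f,2),robot.get_state()['time'])
    if np.linalg.norm(f[:2])<1.2: break
    tgt[:2]+=f[:2]*8e-5; robot.move_linear(tgt,velocity=.02)
st['tgt']=tgt.tolist(); json.dump(st,open('st.json','w')); print(tgt)
if np.linalg.norm(f)<2: turn(.4,.2,.00128)
```

```text
Y [-0.64184081 -0.7668379   0.        ]
[ 2.06  2.42 -0.13] 39.0833
[0.14 0.83 0.93] 39.4
[0.60965837 0.08461045 0.21427783]
39.8 a 0.20 z 214.59 err [-0.03 -0.17 -0.08] f [-0.92  0.88  0.86] q7 -2.56 mz 0.03 op 0.0517
40.2 a 0.40 z 214.91 err [-0.02 -0.1  -0.1 ] f [-0.59  0.49  1.13] q7 -2.38 mz 0.06 op 0.0518
```

Run:
```python
from turn import *
turn(2.8,.35,.00129,fmax=2.6)
```

```text
40.75 a 0.75 z 215.42 err [-0.01 -0.02 -0.05] f [0.28 1.39 0.9 ] q7 -2.07 mz 0.06 op 0.0516
41.3 a 1.10 z 215.89 err [-0.05 -0.01 -0.06] f [-0.9   2.19  0.34] q7 -1.76 mz 0.06 op 0.0514
41.85 a 1.45 z 216.35 err [-0.01 -0.03 -0.04] f [-1.02  2.35  0.11] q7 -1.45 mz 0.07 op 0.0514
42.4 a 1.80 z 216.80 err [-0.01 -0.14 -0.05] f [-1.23  1.94  0.09] q7 -1.14 mz 0.03 op 0.0516
42.95 a 2.15 z 217.28 err [ 0.04 -0.1   0.  ] f [-1.24  1.67  0.41] q7 -0.82 mz 0.11 op 0.0511
43.5 a 2.50 z 217.70 err [ 0.02 -0.08  0.04] f [-1.23  1.11 -0.54] q7 -0.49 mz 0.03 op 0.0511
44.05 a 2.85 z 218.16 err [ 0.03 -0.11 -0.02] f [-1.3   0.96  0.21] q7 -0.15 mz 0.01 op 0.0516
44.6 a 3.20 z 218.67 err [ 0.07 -0.09 -0.  ] f [-0.93  2.03  0.96] q7 0.19 mz 0.04 op 0.0512
```

Run:
```python
from turn import *
turn(1.5,.25,.0013,fmax=3)
```

```text
45.05 a 3.45 z 219.02 err [ 0.05 -0.15 -0.05] f [-2.    1.13  0.37] q7 0.44 mz 0.08 op 0.0514
45.5 a 3.70 z 219.38 err [ 0.11 -0.18 -0.07] f [-1.64  0.77  0.61] q7 0.69 mz 0.01 op 0.0515
45.95 a 3.95 z 219.83 err [ 0.09 -0.02 -0.07] f [-1.03  0.59  2.03] q7 0.94 mz 0.03 op 0.0514
46.4 a 4.20 z 220.17 err [ 0.02 -0.17 -0.09] f [-1.37 -0.28  0.31] q7 1.19 mz -0.01 op 0.0517
46.85 a 4.45 z 220.49 err [ 0.08 -0.12 -0.04] f [-1.04 -0.78 -0.12] q7 1.44 mz 0.08 op 0.0514
47.3 a 4.70 z 221.03 err [0.27 0.09 0.03] f [-0.02  0.21  3.57] q7 1.69 mz 0.00 op 0.0515
FORCE STOP [-0.0178397   0.21269202  3.57314418]
```

Run:
```python
from turn import *
st=json.load(open('st.json')); tgt=np.array(st['tgt']); f0=np.array(st['f0'])
ok=True
for dz in (.001,.0015,.002,.003):
    tgt[2]+=dz; robot.move_linear(tgt,velocity=.02); f=F(3)-f0; s=robot.get_state(); print(round(s['time'],2),tgt[2],np.round(f,2),s['opening'])
    if f[2]<-2.6: ok=False; break
if ok:
    robot.move_linear([tgt[0],tgt[1],.285],velocity=.12); robot.pause(.15); print(F(3)-f0,robot.get_state()['time'])
    im=robot.grab_frame('side'); cv2.imwrite('pics/s2.png',im[:,:,::-1])
```

```text
47.6 0.22202697016024184 [1.7  0.53 3.28] 0.05171978597639855
47.9 0.22352697016024184 [2.13 0.66 2.31] 0.05148616813331191
48.2 0.22552697016024184 [0.71 0.24 2.8 ] 0.05109195705355459
48.55 0.22852697016024184 [ 0.14  0.65 -1.4 ] 0.05159858578048119
[-0.35495704  0.62627179 -1.67246986] 49.3667
```

View pics/s2.png

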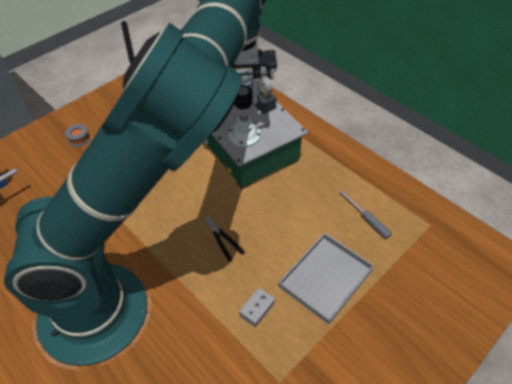

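Run:
```python
from turn import *
T=[.487,-.349]
print('side-check tray',plane('side',[[326,277]],.003))
robot.move_linear([*T,.11],velocity=.2); print(robot.get_state()['time'])
robot.move_linear([*T,.038],velocity=.06); robot.pause(.1); f0=F(4)
h=robot.move_linear([*T,.022],velocity=.012,threshold=2.5); s=robot.get_state()
print(h,s['time'],s['ee_pos'],F(3)-f0,s['opening'])
im=robot.grab_frame('side'); cv2.imwrite('pics/s3.png',cv2.resize(im[200:330,240:400,::-1],None,fx=4,fy=4,interpolation=cv2.INTER_CUBIC))
```

```text
side-check tray [[ 0.49005195 -0.34974106  0.003     ]]
51.9833
True 54.325 [ 0.48702648 -0.34899983  0.02840407] [ 0.0514275  -0.44623833  7.24986372] 0.05130977741113757
```

View pics/s3.png

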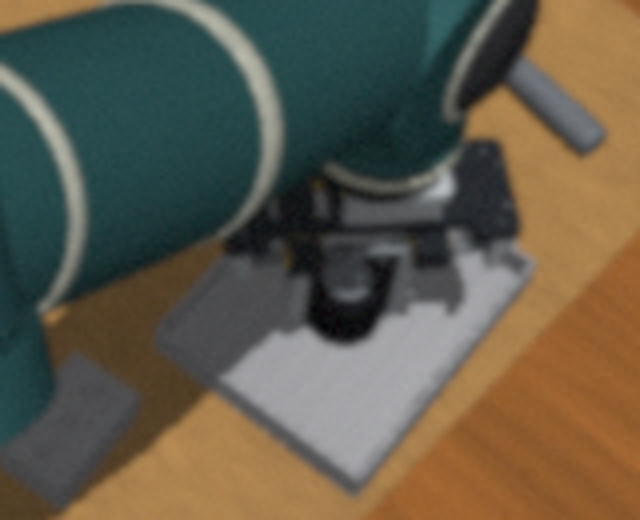

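Contact came at TCP z = 28.4 mm, against 29 mm expected. The cover stands on the tray floor at about (348, 300) in the crop and is upright. Next I release it and retreat straight up.

Run:
```python
from turn import *
T=[.487,-.349]
robot.move_linear([*T,.0288],velocity=.01)
robot.gripper_to(.056); robot.gripper_to(.075); print(robot.get_state()['time'])
robot.move_linear([*T,.15],velocity=.12); robot.move_linear([.45,-.15,.35],velocity=.3); robot.pause(.3)
print(robot.get_state()['time'],robot.get_state()['force'])
for n in('side','top'): cv2.imwrite(f'pics/{n}4.png',robot.grab_frame(n)[:,:,::-1])
a=cv2.imread('pics/side4.png')[130:350,190:420];b=cv2.imread('pics/top4.png')[90:330,190:420]
a=cv2.resize(a,(400,400));b=cv2.resize(b,(400,400)); cv2.imwrite('pics/f4.png',np.hstack([a,b]))
```

```text
55.5083
58.0667 [ 0.05157349 -0.28156109 -0.40854825]
```

View pics/f4.png

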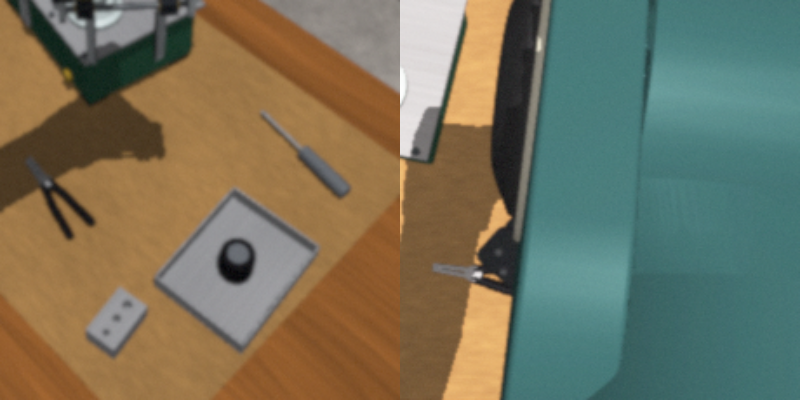

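The side view shows the cover upright in the middle of the tray at crop (237, 260), released. The tools are in place.

```bash
python3 -c "
from rig import robot
print(robot.sign_off())"
```

```text
the job is handed in; nothing more can be done
None
```

The filter cover is off its thread and standing on its open rim near the middle of the drip tray. I handed the job in at about 58 s of the 72 s allowed; no verdict was reported.

- **Unscrewing:** I centred the gripper on the cover by light touch and turned it about 1.65 turns in two grips. The tool rose with the thread, whose pitch I felt as about 8 mm per turn. The first grip was released at 0.9 turn, below the 1.2-turn limit. In the step that ended at 1.65 turns the spring came onto the gripper at +3.6 N. I then lifted gently until only the cover's weight remained and raised it about 64 mm more or less straight up.
- **Forces:** My readings stayed under about 2.8 N while it was still on the thread, apart from 3.2 N sideways when I took the second grip. I eased that off before turning. The contact force between cover and unit cannot be read directly, so the 16 N limit was only inferred.
- **Placing:** The rim met the tray floor at a tool height of 28.4 mm, about 0.6 mm lower than expected, with about 7 N. I then opened the fingers and backed away.
- **Last checks:** The side picture shows the cover upright in the tray, with the pliers, screwdriver and block apparently where they were, judged by eye. The tool force was about zero. The last top picture was no use because the arm blocked the view of the tray.

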